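# Clear the lab bench: sort bottles and jars into their trays

### The arm

A 7-joint arm with a two-finger parallel gripper is mounted at the origin on the work surface. World frame = base frame: x ahead of the robot, y to its left, z up, the work surface at z = 0. Lengths are in m, angles in rad, forces in N, time in s.
With the tool pointing down it reaches from about 0.375 to 0.925 m from the base axis. Payload 3.1 kg.
Tool frame: the origin (TCP) lies between the finger pads; the fingertips stand 19 mm ahead of it and the grasp point (between the pads) is the TCP; z points along the fingers, y is the direction in which the jaws open and shut (so a half turn about z gives the same grasp; the last joint's range is limited). The gripper opens to 85 mm and grips with 20 to 120 N. Pads are 22 mm wide; open, the fingers measure 114 mm over their backs; the gripper's body (76 mm by 85 mm) begins 54 mm behind the grasp point. The pads swing forward as they close: fully open they stand 13 mm farther back than shut.
Start: joints at [-0.098, 0.383, 0.044, 1.598, -0.018, 1.161, -0.05], TCP at [0.65, 0, 0.25] pointing down, gripper open.
Joint ranges: [-2.61, 2.61], [-0.41, 2.15], [-1.48, 1.57], [0, 2.5], [-1.57, 4.71], [0.05, 1.97], [-2.85, 2.85]. Speed limits (rad/s): [2.79, 2.79, 3.14, 3.14, 3.14, 3.14, 3.14].

### API

Orientations are given as a unit quaternion [x, y, z, w].
In Python, from bench import move_ptp, movel, move_j, move_gripper, pause, inverse_kinematics, read_camera, camera_params, MotionError, sign_off, look_for, tip_of, read_time_s, read_qpos, read_joint_vel, read_effort, read_eef_pos, read_tcp_rot, read_ft_force, read_ft_torque, read_finger_gap gives the robot as it stands. Calls block until the motion is done:
- move_ptp(position, orientation): joint-space move of the TCP to a pose.
- movel(position, orientation=None, speed=0.15): straight line of the TCP; orientation=None keeps the orientation; speed is the mean speed in m/s.
- move_j(angles): joint-space move.
- move_gripper(opening, effort=None): finger opening in m; effort is the grip in N (None keeps the last); returns when the fingers have stopped.
- pause(seconds).
- inverse_kinematics(position, orientation): joint angles nearest the present ones, or None.
- read_camera(name): name is "scene" or "side" or "wrist"; returns the picture (420x560x3 uint8, red, green, blue); there is no depth.
- camera_params(name): a dict with "K" (3x3 intrinsics, pixels), "camera_from_world" (4x4, takes a point from world to camera coordinates). Camera axes: x right, y down, z forward; pixel columns grow to the right and rows downward; lengths in m; the calibration is good to about 2 mm. The wrist camera is an equidistant fisheye: a pixel r from the principal point sees the ray r / f radians off the axis. A picture is of the moment at which its call begins: read the wrist's pose just before it. camera_params takes no time and is no camera call; for the wrist camera it gives the pose at the moment of the call.
A pose or a line that the arm cannot do raises MotionError and nothing moves.
- sign_off(): hands the job in, once; it reports no verdict.
Trained networks look in the newest picture that a camera, given by its name, has taken for a name from the list of things; names that differ only in an ending like _2 or _b are one class to them, and where a whole thing is asked for, a point or a joint stands for the part that bears it (a point fixed in the world has none). Each returns a list of dicts, best first, with "confidence" (0 to 1); they miss things now and then, are a little off and sometimes report something else, mostly with a low value. They report only what shows in the picture. A call takes as long as a camera call. They do not tell look-alikes from the thing itself.
- look_for(camera, name): "at" ([column, row] in pixels, amid what is visible of it).
- tip_of(camera, name): "at" ([column, row] in pixels: a listed point, or the origin of a listed thing).
Readings, each from a call of its own:
- read_time_s(): time.
- read_qpos(): joint angles.
- read_joint_vel(): joint speeds.
- read_effort(): joint torques, N m.
- read_eef_pos(): TCP position.
- read_tcp_rot(): TCP orientation.
- read_ft_force(): force on the tool from outside, world axes, zero at the start.
- read_ft_torque(): the same for the moment, N m.
- read_finger_gap(): finger opening in m.
Only numpy, scipy, OpenCV 4.12 (cv2) and the standard library are available. Lean on these libraries where they do the work, as an engineer would, in place of code of your own. Each camera call takes 0.05 s, during which the arm holds its last target. There are 200 camera calls.

### The job

Sort the lab ware on the bench: both amber bottles with orange caps go into the blue tray, both white sample jars with purple lids into the purple tray, and the steel grinding jar into the white tray. Set each one down gently, without dropping it, so that it stands upright on the floor of its tray, and leave the stack of pink culture dishes and the white crucible undisturbed.

Things in the scene. Friction and masses are not known exactly. Their poses are not given: they have to be found in the camera images.
- amber_tall: Tall amber-brown glass reagent bottle with an orange screw cap: body 44 mm diameter up to 58 mm, shoulder to 65 mm, cap 32 mm diameter up to 85 mm (full height); about 0.16 kg. Loose, upright, round. Origin: centre of its underside; z up along its axis.
- amber_short: Short amber-brown glass reagent bottle with an orange screw cap: body 40 mm diameter up to 46 mm, shoulder to 53 mm, cap 28 mm diameter up to 66 mm (full height); about 0.11 kg. Loose, upright, round. Origin: centre of its underside; z up along its axis.
- sample_large: Large milky-white sample jar with a purple lid: body 44 mm diameter up to 54 mm, lid 46 mm diameter from 54 to 70 mm (full height); about 0.12 kg. Loose, upright, round. Origin: centre of its underside; z up along its axis.
- sample_small: Small milky-white sample jar with a purple lid: body 36 mm diameter up to 40 mm, lid 38 mm diameter from 40 to 56 mm (full height); about 0.08 kg. Loose, upright, round. Origin: centre of its underside; z up along its axis.
- grinding_jar: Steel grinding jar: body 48 mm diameter up to 50 mm, darker lid 42 mm diameter up to 62 mm with a thin black bar across the top (top at 65 mm); about 0.3 kg. Loose, upright, round. Origin: centre of its underside; z up along its axis.
- blue_tray: Fixed open tray, blue plastic, outside 100 mm (its x) by 150 mm (its y, the long side) by 18 mm high, walls and floor 4 mm thick, no dividers, so the floor inside is 92 x 142 mm. Origin: centre of its underside, on the bench; z up. For the amber bottles.
- purple_tray: Fixed open tray, purple plastic, outside 100 mm (its x) by 150 mm (its y, the long side) by 18 mm high, walls and floor 4 mm thick, no dividers, so the floor inside is 92 x 142 mm. Origin: centre of its underside, on the bench; z up. For the purple-lidded sample jars.
- white_tray: Fixed open tray, white plastic, outside 100 mm (its x) by 150 mm (its y, the long side) by 18 mm high, walls and floor 4 mm thick, no dividers, so the floor inside is 92 x 142 mm. Origin: centre of its underside, on the bench; z up. For the grinding jar (wash-up).
- dish_stack: Bystander: stack of four small pink culture dishes with white rims, one body, 44 mm diameter, 44 mm high; not to be disturbed. Loose, upright, round. Origin: centre of its underside; z up along its axis.
- crucible: Bystander: open white porcelain crucible (a small cup without handle), 46 mm diameter at the rim, 40 mm high; not to be disturbed. Loose, upright, round. Origin: centre of its underside; z up along its axis.
Things that resemble listed ones, but are neither listed nor needed, are in the scene too. What is shaped like the amber_tall but green or yellow is not meant.

How it is judged:
At the end, for the whole second after the job is handed in: Amber bottles in the blue tray, sample jars in the purple, grinding jar in the white: each centre within 35 mm across and 60 mm along of the tray centre, underside under 10 mm above the tray's underside (on its floor), within 0.12 rad of upright, at rest (under 0.02 m/s, 0.3 rad/s) (x of amber_tall in the frame of blue_tray between -0.035 and 0.035 m and y of amber_tall in the frame of blue_tray between -0.06 and 0.06 m and z of each of amber_tall, amber_short in the frame of blue_tray below 0.01 m and angle between each of amber_tall, amber_short, sample_large, sample_small, grinding_jar's own z axis and vertical below 0.12 rad and linear speed of each of amber_tall, amber_short, sample_large, sample_small, grinding_jar below 0.02 m/s and angular speed of each of amber_tall, amber_short, sample_large, sample_small, grinding_jar below 0.3 rad/s and x of amber_short in the frame of blue_tray between -0.035 and 0.035 m and y of amber_short in the frame of blue_tray between -0.06 and 0.06 m and x of sample_large in the frame of purple_tray between -0.035 and 0.035 m and y of sample_large in the frame of purple_tray between -0.06 and 0.06 m and z of each of sample_large, sample_small in the frame of purple_tray below 0.01 m and x of sample_small in the frame of purple_tray between -0.035 and 0.035 m and y of sample_small in the frame of purple_tray between -0.06 and 0.06 m and x of grinding_jar in the frame of white_tray between -0.035 and 0.035 m and y of grinding_jar in the frame of white_tray between -0.06 and 0.06 m and z of grinding_jar in the frame of white_tray below 0.01 m); the robot touches nothing.
It fails at once if the dish stack is disturbed (moved more than 20 mm or tipped by more than 0.35 rad) (distance of dish_stack from where it was at the start of the episode above 0.02 m or angle between dish_stack's own z axis and vertical above 0.35 rad).
It fails at once if the crucible is disturbed (moved more than 20 mm or tipped by more than 0.35 rad) (distance of crucible from where it was at the start of the episode above 0.02 m or angle between crucible's own z axis and vertical above 0.35 rad).
It fails at once if a bottle or jar is dropped or thrown down (faster than 0.7 m/s with its underside less than 35 mm above the bench) ((height (world z) of amber_tall below 0.035 m and linear speed of amber_tall above 0.7 m/s) or (height (world z) of amber_short below 0.035 m and linear speed of amber_short above 0.7 m/s) or (height (world z) of sample_large below 0.035 m and linear speed of sample_large above 0.7 m/s) or (height (world z) of sample_small below 0.035 m and linear speed of sample_small above 0.7 m/s) or (height (world z) of grinding_jar below 0.035 m and linear speed of grinding_jar above 0.7 m/s)).
It also fails if it takes over 128 s, if anything falls off the work surface, if the arm or the gripper's body presses on something with over 40 N, if the wrist force passes 120 N, or if a joint passes its speed limit or range.

## Working session

There is one attempt and no reset: what is moved stays moved. The work goes in short steps, each a Python script; the robot and the scene stay as the last script left them, time stands still between calls to the robot, and variables do not carry over. Pictures are saved under pics/ and viewed, about 12 in all and at most 16, crops included, and the job is handed in when it is done.

```bash
ls; mkdir -p pics; cat > h.py <<'E'
from bench import *
import numpy as np, cv2
def save(n,im): cv2.imwrite('pics/'+n,cv2.cvtColor(im,cv2.COLOR_RGB2BGR))
def to_world(cam,uv,z):
    P=camera_params(cam);K=P['K'];T=np.array(P['camera_from_world'])
    K=np.array(K);d=np.array([(uv[0]-K[0,2])/K[0,0],(uv[1]-K[1,2])/K[1,1],1.])
    if cam=='wrist':
        r=np.hypot(d[0],d[1]);d=np.array([d[0]/r*np.sin(r),d[1]/r*np.sin(r),np.cos(r)]) if r>1e-9 else d
    R=T[:3,:3];c=-R.T@T[:3,3];w=R.T@d
    return c+w*(z-c[2])/w[2]
def proj(cam,p):
    P=camera_params(cam);K=np.array(P['K']);T=np.array(P['camera_from_world']);q=T[:3,:3]@np.array(p)+T[:3,3]
    if cam=='wrist':
        r=np.hypot(q[0],q[1]);a=np.arctan2(r,q[2]);q=np.array([q[0]/r*a,q[1]/r*a,1])
    q=K@q;return q[:2]/q[2]
E
python3 - <<'E'
from h import *
ims=[read_camera(c) for c in('scene','side','wrist')]
for c,i in zip(('scene','side','wrist'),ims): save(c+'0.png',i)
for c in('scene','side'):
    P=camera_params(c);T=np.array(P['camera_from_world']);print(c,-T[:3,:3].T@T[:3,3])
for n in 'amber_tall amber_short sample_large sample_small grinding_jar blue_tray purple_tray white_tray dish_stack crucible'.split():
    for c in('scene','side','wrist'):
        print(n,c,[(np.round(d['at']).astype(int).tolist(),round(d['confidence'],2),np.round(to_world(c,d['at'],0)[:2],3).tolist()) for d in tip_of(c,n)[:4]])
print(read_time_s(),read_tcp_rot())
E
```

```text
pics
scene [ 1.17390489 -0.34487771  1.05191989]
side [0.2574308  0.89095202 0.72314727]
amber_tall scene [([342, 215], 0.69, [0.643, 0.143])]
amber_tall side [([273, 183], 0.92, [0.632, -0.159]), ([221, 249], 0.62, [0.652, 0.147]), ([262, 251], 0.58, [0.558, 0.121])]
amber_tall wrist [([185, 175], 0.8, [0.541, 0.004]), ([275, 56], 0.69, [0.65, 0.141]), ([263, 293], 0.65, [0.633, -0.156])]
amber_short scene [([233, 190], 0.63, [0.434, -0.059])]
amber_short side [([337, 218], 0.64, [0.428, -0.063])]
amber_short wrist [([112, 222], 0.86, [0.432, -0.056]), ([185, 176], 0.18, [0.542, 0.003])]
sample_large scene [([271, 177], 0.87, [0.446, 0.049])]
sample_large side [([324, 245], 0.56, [0.43, 0.051]), ([241, 208], 0.16, [0.67, -0.015])]
sample_large wrist [([106, 140], 0.78, [0.438, 0.051])]
sample_small scene [([188, 209], 0.62, [0.429, -0.186])]
sample_small side [([349, 192], 0.68, [0.423, -0.189])]
sample_small wrist []
grinding_jar scene []
grinding_jar side [([310, 275], 0.69, [0.431, 0.16])]
grinding_jar wrist [([106, 52], 0.71, [0.441, 0.164])]
blue_tray scene [([368, 140], 0.84, [0.469, 0.351])]
blue_tray side []
blue_tray wrist []
purple_tray scene [([293, 252], 0.95, [0.673, -0.018])]
purple_tray side [([238, 209], 0.69, [0.675, -0.011])]
purple_tray wrist [([299, 193], 0.85, [0.678, -0.019]), ([195, 257], 0.17, [0.546, -0.104])]
white_tray scene [([143, 263], 0.63, [0.516, -0.343])]
white_tray side [([328, 159], 0.75, [0.523, -0.343])]
white_tray wrist [([187, 177], 0.73, [0.544, 0.001])]
dish_stack scene [([240, 227], 0.9, [0.545, -0.096])]
dish_stack side []
dish_stack wrist [([194, 257], 0.81, [0.545, -0.104])]
crucible scene [([291, 250], 0.58, [0.667, -0.021]), ([314, 192], 0.44, [0.549, 0.121])]
crucible side [([262, 252], 0.92, [0.558, 0.123])]
crucible wrist [([195, 72], 0.63, [0.558, 0.125])]
1.65 [ 7.07101216e-01  7.07112345e-01 -1.56487162e-05 -2.65174707e-05]
```

View pics/scene0.png

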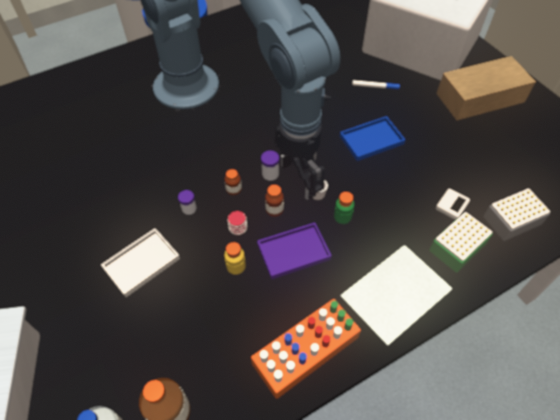

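View pics/side0.png

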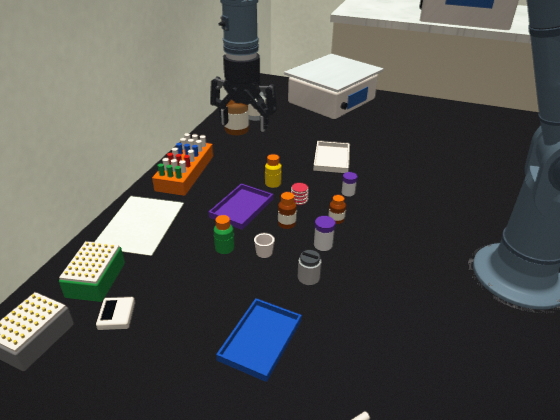

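View pics/wrist0.png

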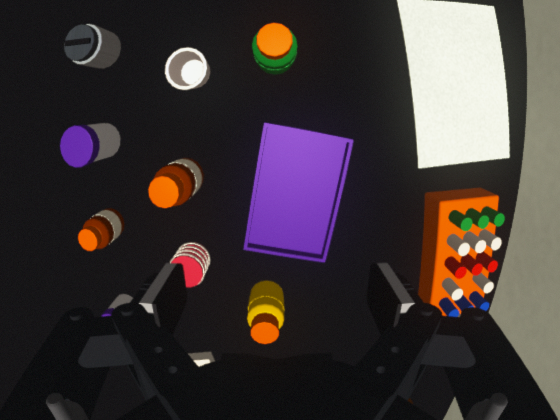

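The wrist view shows amber_tall at (180,182), amber_short (100,230), sample_large (90,143) and grinding_jar (92,45). sample_small is partly hidden there but sits at (187,202) in the scene view. The tall-bottle shapes at green (275,47) and yellow (266,310) are decoys. Next I'll get the tray poses by colour segmentation, plus one crop of the amber candidates.

```bash
cat > trays.py <<'E'
from h import *
def tray(cam,f,lohi,c0):
    im=cv2.cvtColor(cv2.imread(f),cv2.COLOR_BGR2HSV);m=cv2.inRange(im,*map(np.array,lohi))
    u=proj(cam,[*c0,0.01]);n,l,s,c=cv2.connectedComponentsWithStats(m)
    k=l[int(u[1])-3:int(u[1])+4,int(u[0])-3:int(u[0])+4].max()
    cs,_=cv2.findContours((l==k).astype(np.uint8),cv2.RETR_EXTERNAL,cv2.CHAIN_APPROX_NONE)
    pts=np.array([to_world(cam,p[0],0.018)[:2] for p in max(cs,key=len)],np.float32)
    (cx,cy),(w,h),a=cv2.minAreaRect(pts)
    if w>h: a+=90
    # a = angle of short (w) side
    a=(a+90)%180-90
    print(cam,f,'centre',round(cx,4),round(cy,4),'size',round(min(w,h),3),round(max(w,h),3),'shortaxis deg',round(a,1))
B=((100,120,40),(123,255,255));P=((124,80,30),(150,255,255));W=((0,0,130),(179,70,255))
tray('wrist','pics/wrist0.png',P,(.677,-.018));tray('scene','pics/scene0.png',P,(.675,-.016));tray('side','pics/side0.png',P,(.675,-.014))
tray('scene','pics/scene0.png',B,(.469,.351));tray('side','pics/side0.png',B,(.469,.351))
tray('scene','pics/scene0.png',W,(.52,-.343));tray('side','pics/side0.png',W,(.52,-.343))
im=cv2.imread('pics/wrist0.png')[0:350,50:330];cv2.imwrite('pics/crop0.png',cv2.resize(im,None,fx=1.7,fy=1.7))
E
python3 trays.py
```

```text
wrist pics/wrist0.png centre 0.6796 -0.0154 size 0.148 0.178 shortaxis deg -2.5
scene pics/scene0.png centre 0.6748 -0.0184 size 0.114 0.159 shortaxis deg -10.0
side pics/side0.png centre 0.6659 -0.0094 size 0.116 0.172 shortaxis deg -10.4
scene pics/scene0.png centre 0.4788 0.3554 size 0.118 0.164 shortaxis deg -5.8
side pics/side0.png centre 0.4698 0.3629 size 0.107 0.163 shortaxis deg -6.1
scene pics/scene0.png centre 0.5175 -0.3457 size 0.108 0.154 shortaxis deg 11.5
side pics/side0.png centre 0.5106 -0.3341 size 0.102 0.177 shortaxis deg 11.2
```

View pics/crop0.png

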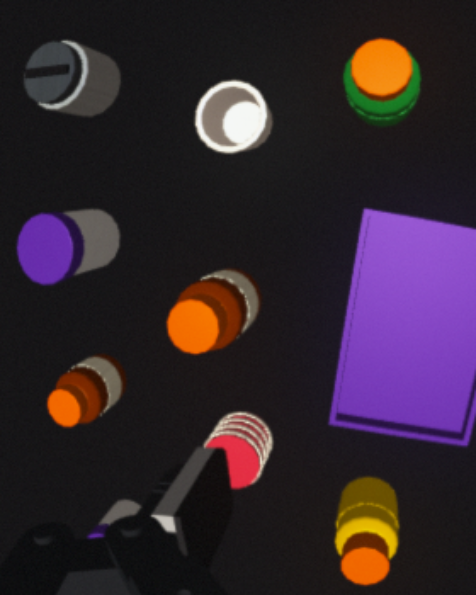

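Candidates in the crop: brown body with orange cap at (205,310) is amber_tall. The smaller brown one at (80,392) is amber_short. Green (382,80) and yellow (366,525) don't match the description. I'll start with sample_large.

```bash
cat >> h.py <<'E'
from scipy.spatial.transform import Rotation as Ro
G={'grinding_jar':(.437,.163),'sample_large':(.438,.05),'amber_short':(.432,-.058),'sample_small':(.426,-.188),'amber_tall':(.542,.003)}
Z={'grinding_jar':.034,'sample_large':.058,'amber_short':.030,'sample_small':.045,'amber_tall':.040}
D={'grinding_jar':.048,'sample_large':.046,'amber_short':.040,'sample_small':.038,'amber_tall':.044}
T={'blue_tray':(.470,.352,-6),'purple_tray':(.675,-.016,-10),'white_tray':(.519,-.343,11)}
def quat(deg):
    a=np.radians(deg);c,s=np.cos(a),np.sin(a)
    return Ro.from_matrix([[-s,c,0],[c,s,0],[0,0,-1]]).as_quat()
def find(name,guess,tol=.03):
    read_camera('wrist')
    best=[to_world('wrist',d['at'],0)[:2] for d in tip_of('wrist',name)]
    best=[b for b in best if np.hypot(*(b-guess))<tol]
    print(name,'guess',guess,'seen',np.round(best,4).tolist())
    return np.mean([best[0],best[0],guess],axis=0) if best else np.array(guess)
def pick(name,deg):
    g=G[name];q=quat(deg);move_ptp([*g,.22],q);move_gripper(.07,40)
    p=find(name,g);z=Z[name]
    move_ptp([*p,.17],q);movel([*p,z],speed=.12)
    move_gripper(.0,40);pause(.2);print('gap',read_finger_gap(),'expected',D[name])
    movel([*p,.22],speed=.2);print('lifted gap',read_finger_gap(),'F',np.round(read_ft_force(),2),'t',read_time_s())
def place(name,tray,along):
    cx,cy,d=T[tray];q=quat(d);a=np.radians(d)
    x,y=cx-np.sin(a)*along,cy+np.cos(a)*along
    move_ptp([x,y,.22],q)
    movel([x,y,Z[name]+.03],speed=.2);movel([x,y,Z[name]+.0055],speed=.04)
    print('F',np.round(read_ft_force(),2),'tcp',np.round(read_eef_pos(),4))
    move_gripper(min(D[name]+.014,.06));pause(.2)
    movel([x,y,.22],speed=.2);print('placed',name,np.round([x,y],3),'gap',read_finger_gap(),'t',read_time_s())
E
python3 - <<'E'
from h import *
for t,(x,y,d) in T.items():
    for s in(.033,-.033):
        print(t,inverse_kinematics([x,y+s,.05],quat(d)) is not None,inverse_kinematics([x,y+s,.22],quat(d)) is not None)
pick('sample_large',0)
read_camera('wrist');print('tray',[(to_world('wrist',d['at'],0),d['confidence']) for d in tip_of('wrist','purple_tray')])
save('w1.png',read_camera('wrist'))
E
```

```text
blue_tray True True
blue_tray True True
purple_tray True True
purple_tray True True
white_tray True True
white_tray True True
sample_large guess (0.438, 0.05) seen [[0.4364, 0.0526]]
gap 0.04499969804981239 expected 0.046
lifted gap 0.04477539109923815 F [-0.18 -0.84 -2.32] t 5.8417
tray [(array([ 6.74635985e-01, -2.19001328e-02,  5.55111512e-17]), 0.93)]
```

View pics/w1.png

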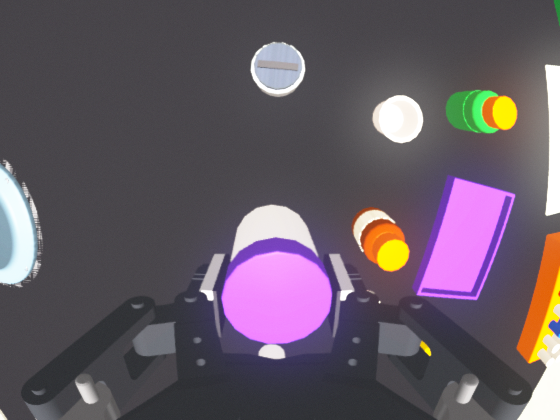

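sample_large is held square between the pads at (277,290), and the other things are where they were. I'll place it and then pick up sample_small.

```bash
python3 - <<'E'
from h import *
place('sample_large','purple_tray',.033)
pick('sample_small',0)
place('sample_small','purple_tray',-.033)
save('sc2.png',read_camera('scene')[110:290,150:430]);save('w2.png',read_camera('wrist'))
for n in('sample_large','sample_small'):print(n,[to_world('wrist',d['at'],.004)[:2] for d in tip_of('wrist',n)])
E
```

```text
F [-0.62  0.85 -0.53] tcp [0.6804 0.0165 0.0632]
placed sample_large [0.681 0.016] gap 0.0600565191157813 t 9.9667
sample_small guess (0.426, -0.188) seen [[0.4293, -0.1829]]
gap 0.036890532030858285 expected 0.038
lifted gap 0.036700046129778716 F [-0.03  0.13 -0.92] t 14.7083
F [ 0.08 -0.28 -0.57] tcp [ 0.6692 -0.0485  0.0501]
placed sample_small [ 0.669 -0.048] gap 0.05202818801843813 t 18.9167
sample_large [array([0.67811141, 0.0165025 ])]
sample_small [array([ 0.66833692, -0.04530017]), array([0.68076167, 0.01479663])]
```

View pics/w2.png

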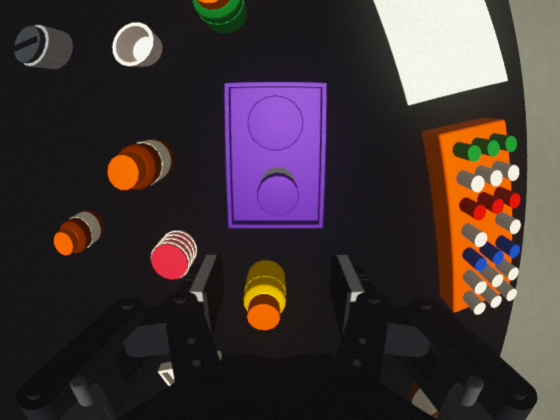

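Both jars stand in the purple tray, with lids at (275,123) and (278,195). Next are the amber bottles and the grinding jar. Before each descent I'll check the tray centre with the wrist camera.

```bash
cat >> h.py <<'E'
def tray_check(tray):
    cx,cy,d=T[tray];move_ptp([cx,cy,.24],quat(d));read_camera('wrist')
    r=[(np.round(to_world('wrist',e['at'],0)[:2],4).tolist(),round(e['confidence'],2)) for e in tip_of('wrist',tray)];print(tray,T[tray],r)
    for c,f in r[:1]:
        if f>.5 and np.hypot(c[0]-cx,c[1]-cy)<.02: T[tray]=((cx+c[0])/2,(cy+c[1])/2,d)
    print(T[tray])
E
python3 - <<'E'
from h import *
pick('grinding_jar',0)
tray_check('white_tray');place('grinding_jar','white_tray',0)
save('w3.png',read_camera('wrist'))
pick('amber_short',0)
tray_check('blue_tray');place('amber_short','blue_tray',-.033)
save('w4.png',read_camera('wrist'))
import cv2
cv2.imwrite('pics/c34.png',cv2.resize(np.hstack([cv2.imread('pics/w3.png'),cv2.imread('pics/w4.png')]),(800,300)))
E
```

```text
grinding_jar guess (0.437, 0.163) seen [[0.4348, 0.1688]]
gap 0.04730529104687618 expected 0.048
lifted gap 0.04689100729881514 F [-0.17  0.25 -4.27] t 23.9417
white_tray (0.519, -0.343, 11) [([0.5179, -0.3496], 0.78)]
(0.5184500000000001, -0.34630000000000005, 11)
F [-0.3  -0.28 -3.85] tcp [ 0.5185 -0.3464  0.0392]
placed grinding_jar [ 0.518 -0.346] gap 0.059619912527492824 t 29.3917
amber_short guess (0.432, -0.058) seen [[0.4327, -0.0546]]
gap 0.03878115509500825 expected 0.04
lifted gap 0.038718021272500756 F [-0.15 -1.02 -1.08] t 34.275
blue_tray (0.47, 0.352, -6) [([0.474, 0.3635], 0.67), ([0.6737, -0.0555], 0.53)]
(0.472, 0.35775, -6)
F [ 0.36  0.22 -0.32] tcp [0.4686 0.3249 0.0353]
placed amber_short [0.469 0.325] gap 0.053854151394981835 t 39.4333
```

View pics/c34.png

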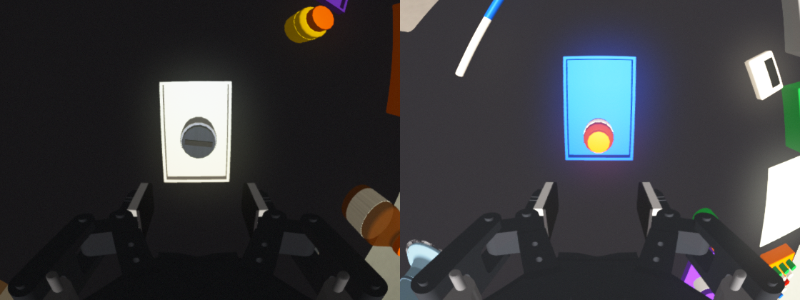

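The grinding jar is mid-tray in the white tray at (198,138). amber_short stands in the near half of the blue tray at (598,132). amber_tall is last.

```bash
python3 - <<'E'
from h import *
T['blue_tray']=(.472,.358,-6)
pick('amber_tall',0)
place('amber_tall','blue_tray',.033)
a=read_camera('wrist')
for n in('amber_tall','amber_short','blue_tray'):print(n,[(to_world('wrist',d['at'],.004)[:2],d['confidence']) for d in tip_of('wrist',n)])
move_ptp([.65,0,.3],quat(0))
s=read_camera('side')[100:390,180:400]
read_camera('scene')
for n in('dish_stack','crucible','sample_large','sample_small','grinding_jar','amber_tall','amber_short'):
    for c in('side','scene','wrist')[:2]:print(n,c,[(np.round(to_world(c,d['at'],.0)[:2],3),round(d['confidence'],2)) for d in tip_of(c,n)])
save('fin.png',np.hstack([cv2.resize(a,(400,300)),cv2.resize(s,(395,300))[:, :395]]))
save('side.png',cv2.resize(s,(440,580)))
print(read_time_s())
E
```

```text
amber_tall guess (0.542, 0.003) seen [[0.5459, 0.003]]
gap 0.04302103999961843 expected 0.044
lifted gap 0.04295726295251512 F [ 0.34  0.22 -1.34] t 44.3
F [-0.13  0.6  -0.86] tcp [0.4754 0.3908 0.0451]
placed amber_tall [0.475 0.391] gap 0.057741255647085946 t 48.95
amber_tall [(array([0.47479122, 0.38910556]), 0.83)]
amber_short [(array([0.47236642, 0.3222085 ]), 0.72)]
blue_tray [(array([0.47562195, 0.36166891]), 0.7), (array([0.47624405, 0.39146305]), 0.64)]
dish_stack side [(array([ 0.537, -0.107]), 0.9)]
dish_stack scene [(array([ 0.537, -0.102]), 0.76)]
crucible side [(array([0.556, 0.124]), 0.82)]
crucible scene [(array([0.555, 0.13 ]), 0.88), (array([0.483, 0.346]), 0.75)]
sample_large side [(array([0.671, 0.019]), 0.64)]
sample_large scene [(array([0.685, 0.012]), 0.78)]
sample_small side [(array([ 0.674, -0.043]), 0.85)]
sample_small scene [(array([ 0.67 , -0.053]), 0.59), (array([ 0.543, -0.098]), 0.45)]
grinding_jar side [(array([ 0.523, -0.357]), 0.75), (array([ 0.537, -0.103]), 0.44)]
grinding_jar scene [(array([ 0.51 , -0.342]), 0.58)]
amber_tall side [(array([0.638, 0.153]), 0.93), (array([ 0.633, -0.153]), 0.66), (array([0.473, 0.39 ]), 0.56)]
amber_tall scene [(array([0.645, 0.146]), 0.81), (array([ 0.639, -0.158]), 0.69), (array([0.471, 0.401]), 0.62)]
amber_short side [(array([0.468, 0.314]), 0.84), (array([ 0.665, -0.041]), 0.75)]
amber_short scene [(array([0.463, 0.331]), 0.61), (array([ 0.67 , -0.023]), 0.44)]
51.55
```

View pics/side.png

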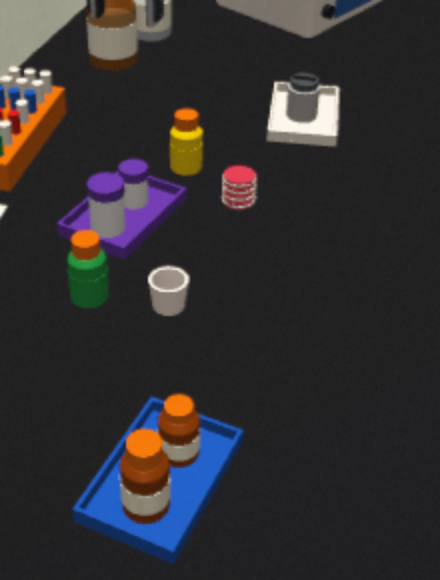

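View pics/fin.png

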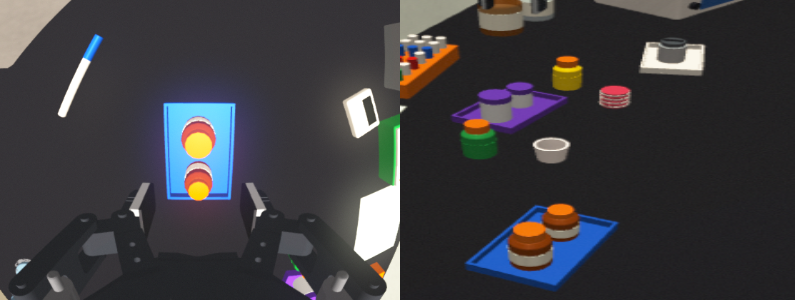

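Both amber bottles are upright in the blue tray, both sample jars are in the purple tray and the grinding jar is in the white tray. The dishes and crucible haven't visibly moved. The arm is clear, so I'm handing in.

```bash
python3 -c "
from bench import *
sign_off()"
```

```text
the job is handed in; nothing more can be done
```

I sorted all five pieces and handed the job in after about 52 s of the 128 s allowed; no verdict was reported. Both amber bottles are in the blue tray, both sample jars in the purple tray, and the grinding jar in the white tray. I left the green and yellow look-alike bottles alone.

- **Placement:** the final pictures show every piece upright in its tray. The two pieces in each of the blue and purple trays stand about 33–40 mm either side of the tray centre, within the 60 mm limit, and the grinding jar is close to its tray's centre.
- **Set-down:** each piece was lowered at 0.04 m/s and released about 1.5 mm above the tray floor. Every grip closed within about 1.5 mm of the expected diameter, and the arm ended up clear of everything.
- **Dishes and crucible:** both were found within about 1 cm of where they started, which is about as closely as the cameras can tell. Nothing came near them.
- **Disagreements:** the cameras differed by about 1–1.5 cm on some positions, including the blue tray's centre. The networks sometimes took the green and yellow bottles for amber_tall, and gave low-confidence false hits on other things. I checked each of these against the pictures and disregarded the wrong ones.

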